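# Pack four tea tins into their gift-box bases

## Robot

A 6-joint arm with a two-finger parallel gripper is mounted at the origin on the work surface. World frame = base frame: x ahead of the robot, y to its left, z up, the work surface at z = 0. Lengths are in m, angles in rad, forces in N, time in s.
With the tool pointing down it reaches from about 0.325 to 0.775 m from the base axis. Payload 5.5 kg.
Tool frame: the origin (TCP) lies at the very end of the fingers, on their centre line; the grasp point (between the pads) lies 19 mm behind it; z points along the fingers, y is the line along which they close (so a half turn about z gives the same grasp; the last joint's range is limited). The gripper opens to 85 mm and grips with 20 to 120 N. Pads are 22 mm wide; open, the fingers measure 114 mm over their backs; the gripper's body (76 mm by 85 mm) begins 54 mm behind the grasp point. The pads swing forward as they close: fully open they stand 13 mm farther back than shut.
Start: joints at [1.086, 0.091, 1.231, -0, 1.82, -0.057], TCP at [0.249, 0.546, 0.231] pointing down, gripper open.
Joint ranges: [-2.87, 2.87], [-0.86, 2.18], [0.17, 2.46], [-1.51, 4.65], [0.06, 2.69], [-2.65, 2.65]. Speed limits (rad/s): [2.57, 2.57, 3.01, 3.14, 3.14, 3.14].

## Interface

Orientations are given as a rotation vector (axis times angle).
In Python, from station import bot gives the robot as it stands.
- The arm moves only by the shell command python3 -m crank 'ROWS' [OPENING] [FORCE]. ROWS is a JSON object whose one key "increments" holds a list of rows, each a list of 6 numbers: the shift along the tool's x, y, z in m, then the turn, a rotation vector about the tool's x, y, z in degrees. In form: {"increments": [[tx, ty, tz, ax, ay, az], ...]}. A call has exactly 5 rows; each row shifts and turns the commanded pose from where the row before left it, along the tool's axes as they then stand; what a row does not reach is not made up. A row lasts 1/12 s, in which the tool goes at most 41.7 mm and 7.16 degrees, less where a joint would pass 70% of its speed; a pose out of reach is approached as far as the arm can. A call with a gripper value outside its range is refused whole. OPENING is the opening, from 0 (shut) to 1 (fully open), set as the call begins (- or left out, the last holds). The fingers move at their own pace and stop on an object; FORCE is the grip in N (left out, the last holds). Time passes only in rows, so rows that do not move let the fingers close, or fill a call up. It gives the time, the measured TCP pose, the force, the opening and the grip force at its end, in the units of the state.
- bot.get_state(): the state, without advancing time (a new reading comes with each control period).
- bot.snapshot(name): name is "scene" or "top" or "wrist"; returns a dict with "image" (384x512x3 uint8, red, green, blue), "intrinsics" (3x3 intrinsics, pixels), "camera_from_world" (4x4, takes a point from world to camera coordinates); the wrist camera has in their place "mount" (4x4, takes a point from camera to tool coordinates, whose origin is the TCP and whose axes are the flange's). Camera axes: x right, y up, looking along -z (the intrinsics and any distortion apply to the point x, -y, -z); pixel columns grow to the right and rows downward; lengths in m; the calibration is good to about 2 mm. A picture is of the moment at which its call begins: read the wrist's pose just before it. There is no depth.
- bot.hand_in(): hands the job in; it is judged then, once.
The state is a dict: "time_s": time; "qpos": joint angles; "qvel": joint speeds; "joint_torque": joint torques, N m; "position": TCP position; "tcp_rot": TCP orientation; "force": force on the tool from outside, world axes, zero at the start; "wrist_torque": the same for the moment, N m; "grip_width": opening from 0.0 (shut) to 1.0 (fully open); "gripper_force": force on a finger pad.
Only numpy, scipy, OpenCV 4.12 (cv2) and the standard library are available. Lean on these libraries where they do the work, as an engineer would, in place of code of your own. Each camera call takes 0.05 s, during which the arm holds its last target. There are 200 camera calls.

## Task

Pack the four tea tins: stand each one upright in the open cardboard box base that matches it in shape and size, flat on the base's floor. The small round tin has been left in the big round base by mistake, so it has to come out and go into its own. Leave the glass sample jar and the tasting cup where they are.

Things in the scene. Friction and masses are not known exactly. Their poses are not given: they have to be found in the camera images.
- small_round_tin: Small round upright tea tin, tinplate with a white and green label band: 40 mm diameter, 52 mm high, under 0.15 kg. At the start it stands inside the big round base, on its floor. Origin: centre of its underside; z up along the tin.
- big_round_tin: Big round upright tea tin, same finish: 62 mm diameter, 64 mm high, under 0.3 kg. Starts standing on the table. Origin: centre of its underside; z up along the tin.
- square_tin: Square upright tea tin, same finish: 42 x 42 mm, 72 mm high, under 0.2 kg. Starts standing on the table. Origin: centre of its underside; z up along the tin. x and y along its sides.
- oblong_tin: Oblong tea tin, same finish: 78 mm along its x, 40 mm along its y, 52 mm high, under 0.2 kg. Starts standing on the table. Origin: centre of its underside; z up along the tin.
- small_round_base: Open cardboard gift-box base, round, the smaller of the two: inside diameter 56 mm. Floor 4 mm thick, walls 4 mm thick, rim 18 mm above the table. Fixed to the table. Origin: centre of its underside, on the table; z up.
- big_round_base: Open cardboard gift-box base, round, the larger of the two: inside diameter 78 mm; at the start the small round tin stands in it. Floor 4 mm thick, walls 4 mm thick, rim 18 mm above the table. Fixed to the table. Origin: centre of its underside, on the table; z up.
- square_base: Open cardboard gift-box base, square: inside 58 x 58 mm, sides along its x and y. Floor 4 mm thick, walls 4 mm thick, rim 18 mm above the table. Fixed to the table. Origin: centre of its underside, on the table; z up.
- oblong_base: Open cardboard gift-box base, oblong: inside 94 mm along its x, 56 mm along its y. Floor 4 mm thick, walls 4 mm thick, rim 18 mm above the table. Fixed to the table. Origin: centre of its underside, on the table; z up.
- sample_jar: Green glass sample jar with a wooden lid, 56 mm diameter, 85 mm high, loose, a bystander. Origin: centre of its underside.
- tasting_cup: White porcelain tasting cup without handle, 72 mm across the rim, 50 mm high, loose, a bystander. Origin: centre of its underside.
Not all that is in view belongs to the job. What is shaped like the big_round_tin but purple is not meant.

How it is judged:
At the end, for the whole second after the job is handed in: Each tin stands upright (within 0.1 rad) on the floor of its own base (underside no more than 8 mm above the base's underside, centres within 13 mm in plan), released and at rest; the jar and the cup are within 30 mm of where they began (horizontal distance between small_round_tin and small_round_base below 0.013 m and z of small_round_tin in the frame of small_round_base below 0.008 m and angle between each of small_round_tin, big_round_tin, square_tin, oblong_tin's own z axis and vertical below 0.1 rad and linear speed of each of small_round_tin, big_round_tin, square_tin, oblong_tin below 0.02 m/s and horizontal distance between big_round_tin and big_round_base below 0.013 m and z of big_round_tin in the frame of big_round_base below 0.008 m and horizontal distance between square_tin and square_base below 0.013 m and z of square_tin in the frame of square_base below 0.008 m and horizontal distance between oblong_tin and oblong_base below 0.013 m and z of oblong_tin in the frame of oblong_base below 0.008 m and distance of each of sample_jar, tasting_cup from where it was at the start of the episode below 0.03 m); the robot touches nothing.
It fails at once if the sample jar was pushed more than 30 mm from its place (distance of sample_jar from where it was at the start of the episode above 0.03 m).
It fails at once if the tasting cup was pushed more than 30 mm from its place (distance of tasting_cup from where it was at the start of the episode above 0.03 m).
It also fails if it takes over 118 s, if anything falls off the work surface, if the arm or the gripper's body presses on something with over 40 N, if the wrist force passes 120 N, or if a joint passes its speed limit or range.

## Working session

There is one attempt and no reset: what is moved stays moved. The work goes in short steps, Python scripts to look and compute and a shell command to move; the robot and the scene stay as the last step left them, time stands still between calls to the robot, and variables do not carry over. Pictures are saved under pics/ and viewed, at most 15 in all, crops included, and the job is handed in when it is done.

```bash
mkdir -p pics; python3 - <<'E'
from station import bot
import cv2,numpy as np
s=bot.get_state();print({k:np.round(v,3).tolist() for k,v in s.items()})
for n in("top","scene"):
    d=bot.snapshot(n);cv2.imwrite(f"pics/{n}0.png",d["image"][:,:,::-1]);print(n,np.round(d["intrinsics"],1).tolist(),np.round(d["camera_from_world"],3).tolist(),[k for k in d])
E
```

```text
{'time_s': 0.0, 'qpos': [1.086, 0.092, 1.232, -0.0, 1.82, -0.057], 'qvel': [0.001, 0.0, -0.002, -0.0, -0.0, -0.0], 'joint_torque': [0.002, -45.874, -41.803, 0.0, 0.011, 0.0], 'position': [0.249, 0.546, 0.23], 'tcp_rot': [-0.667, -3.07, 0.003], 'force': [0.019, -0.882, 0.007], 'wrist_torque': [0.013, -0.008, -0.021], 'gripper_force': 0.0, 'grip_width': 1.0}
top [[444.1, 0.0, 254.4], [0.0, 444.1, 194.6], [0.0, 0.0, 1.0]] [[-0.022, -1.0, -0.009, 0.027], [0.996, -0.023, 0.087, -0.526], [-0.087, -0.007, 0.996, -1.182], [0.0, 0.0, 0.0, 1.0]] ['image', 'intrinsics', 'camera_from_world']
scene [[472.8, 0.0, 262.9], [0.0, 472.8, 199.7], [0.0, 0.0, 1.0]] [[-0.597, 0.802, 0.014, 0.301], [-0.544, -0.417, 0.728, 0.259], [0.59, 0.427, 0.685, -1.758], [0.0, 0.0, 0.0, 1.0]] ['image', 'intrinsics', 'camera_from_world']
```

View pics/top0.png

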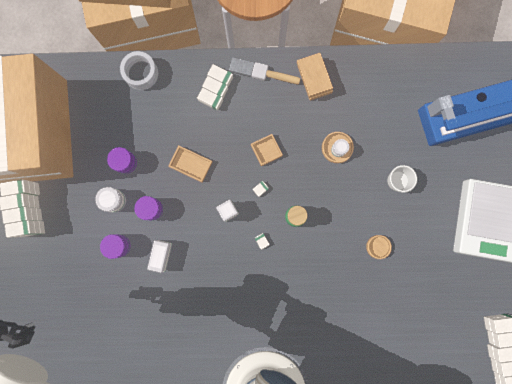

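View pics/scene0.png

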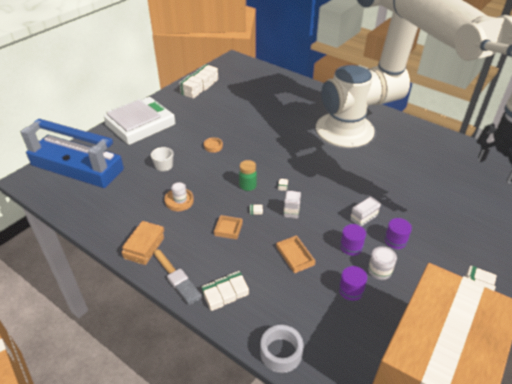

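The top view shows the tins: big round (110,200), square (228,211), oblong (159,257), and small round in its base (338,147). The bases are small round (379,247), square (267,150) and oblong (191,163). The jar is at (297,215) and the cup at (402,179). Next I'll zoom in to measure.

```bash
python3 - <<'E'
import cv2
a=cv2.imread("pics/top0.png")
cv2.imwrite("pics/c1.png",cv2.resize(a[130:280,90:290],None,fx=4,fy=4,interpolation=cv2.INTER_CUBIC))
cv2.imwrite("pics/c2.png",cv2.resize(a[125:265,285:425],None,fx=4,fy=4,interpolation=cv2.INTER_CUBIC))
E
```

```text
(no output)
```

View pics/c1.png

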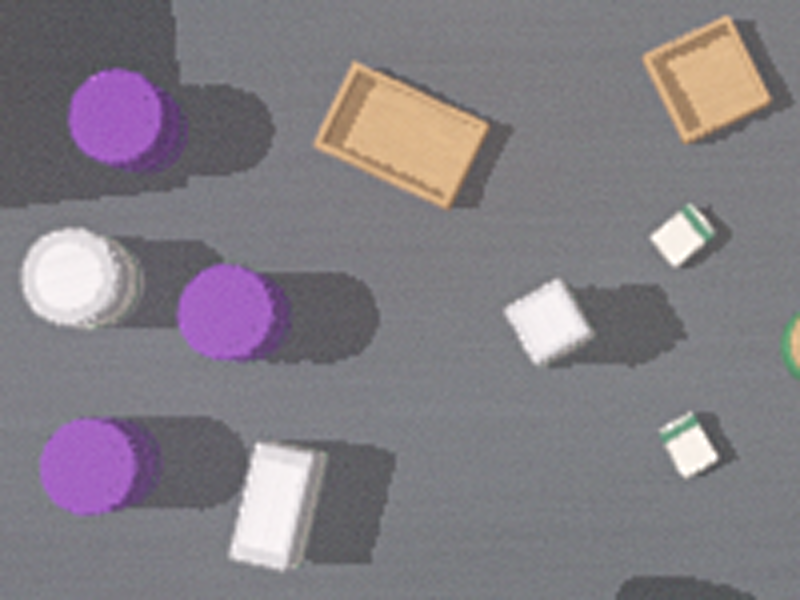

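View pics/c2.png

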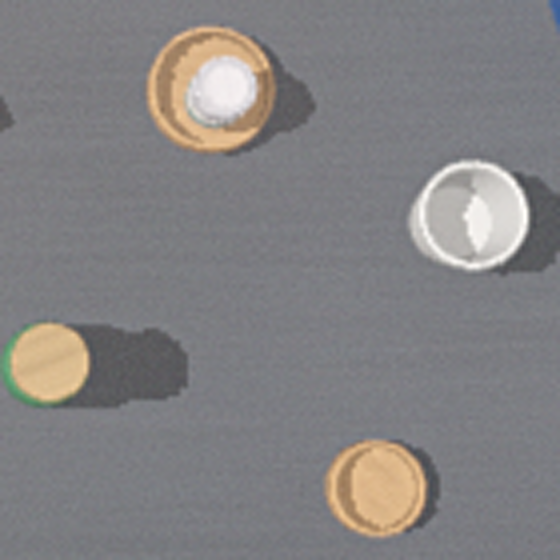

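The crops give usable edges. In c1: big tin top (70,277), square tin corners, oblong tin top and purple decoys. In c2: big base with the small tin top at (224,89), small base (377,488), cup and jar. I'll convert these to world coordinates.

```bash
cat >h.py <<'E'
import numpy as np,cv2
from scipy.spatial.transform import Rotation as R
from station import bot
def w(d,px,z):
    K=d["intrinsics"];T=d["camera_from_world"]
    r=np.linalg.inv(K)@[px[0],px[1],1];r=T[:3,:3].T@(r*[1,-1,-1]);c=-T[:3,:3].T@T[:3,3]
    return c+r*(z-c[2])/r[2]
E
python3 - <<'E'
from h import *
d=bot.snapshot("top")
f=lambda ox,oy,x,y,z:w(d,((x+.5)/4-.5+ox,(y+.5)/4-.5+oy),z)[:2]
for n,x,y,z in [("big",70,277,.064),("p1",117,117,.064),("p2",228,312,.064),("p3",89,466,.064)]:print(n,f(90,130,x,y,z).round(4))
for n,x,y,z in [("small",224,89,.056),("bigbase",212,90,.018),("smallbase",377,488,.018),("jar",48,363,.085),("cup",473,215,.05)]:print(n,f(285,125,x,y,z).round(4))
for n,c,z in [("sq",[(557,279),(594,325),(545,366),(504,315)],.072),("obl",[(262,443),(318,452),(285,570),(229,556)],.052),("sqb",[(730,16),(772,99),(690,142),(643,58)],.018),("oblb",[(355,62),(490,123),(447,208),(315,145)],.018)]:
    P=np.array([f(90,130,x,y,z) for x,y in c]);r=cv2.minAreaRect((P*1000).astype(np.float32))
    e=np.roll(P,-1,0)-P;print(n,P.mean(0).round(4),"side",np.linalg.norm(e,axis=1).round(3),"ang",np.degrees(np.arctan2(e[:,1],e[:,0])).round(1))
m=bot.snapshot("wrist")["mount"];print(m.round(3))
E
```

```text
big [0.5209 0.4017]
p1 [0.6264 0.3713]
p2 [0.4956 0.2978]
p3 [0.3972 0.3884]
small [ 0.6463 -0.2173]
bigbase [ 0.6531 -0.2163]
smallbase [ 0.3793 -0.3168]
jar [ 0.4657 -0.0924]
cup [ 0.5589 -0.38  ]
sq [0.4844 0.0863] side [0.038 0.041 0.043 0.042] ang [-142.3  128.7   37.8  -56.9]
obl [0.3689 0.271 ] side [0.037 0.079 0.038 0.076] ang [-100.3  163.9   75.   -16.6]
sqb [ 0.6517 -0.0218] side [0.065 0.064 0.067 0.067] ang [-155.   116.6   27.7  -65.3]
oblb [0.6179 0.1898] side [0.103 0.065 0.101 0.064] ang [-115.8  152.5   63.2  -26. ]
[[ 0.001  0.965  0.261  0.066]
 [ 1.    -0.002  0.     0.   ]
 [ 0.     0.261 -0.965 -0.143]
 [ 0.     0.     0.     1.   ]]
```

```bash
cat >plan.py <<'E'
# usage: plan.py x y z [yaw_deg|-] [rows] : constant row that brings the tool there (tool y at yaw, mod 180, nearest arm azimuth)
import sys;from h import *
a=sys.argv[1:];s=bot.get_state();p=np.array(s["position"]);M=R.from_rotvec(s["tcp_rot"]);t=np.array(list(map(float,a[:3])))
m=M.as_matrix();y0=np.degrees(np.arctan2(m[1,1],m[0,1]))
az=np.degrees(np.arctan2(t[1],t[0]));y=y0
if len(a)>3 and a[3]!='-':
    y=float(a[3]);y+=180*round((az-y)/180);
    q=s["qpos"];print("q6 then",round(np.radians(az-y),2))
c,sn=np.cos(np.radians(y)),np.sin(np.radians(y));G=R.from_matrix(np.array([[-sn,c,0],[c,sn,0],[0,0,-1]]))
rv=(M.inv()*G).as_rotvec();D=m.T@(t-p)
n=int(max(np.linalg.norm(D)/.035,np.degrees(np.linalg.norm(rv))/6.5,1)+.99);n=5*-(-n//5)
if len(a)>4:n=int(a[4])
S=sum(R.from_rotvec(rv*k/n).as_matrix() for k in range(n))
r=np.linalg.solve(S,D);print("yaw",y0.round(1),"rows",n,"row",r.round(4).tolist(),np.degrees(rv/n).round(2).tolist(),"pos",p.round(4))
E
python3 plan.py .6463 -.2173 .20 -18
```

```text
q6 then -0.01
yaw 65.5 rows 25 row [-0.0376, 0.0014, 0.0012] [-0.0, 0.0, 3.34] pos [0.2488 0.5458 0.2305]
```

```bash

python3 -m crank '{"increments":[[-0.0376,0.0014,0.0012,0,0,3.34],[-0.0376,0.0014,0.0012,0,0,3.34],[-0.0376,0.0014,0.0012,0,0,3.34],[-0.0376,0.0014,0.0012,0,0,3.34],[-0.0376,0.0014,0.0012,0,0,3.34]]}' 1 40
python3 -m crank '{"increments":[[-0.0376,0.0014,0.0012,0,0,3.34],[-0.0376,0.0014,0.0012,0,0,3.34],[-0.0376,0.0014,0.0012,0,0,3.34],[-0.0376,0.0014,0.0012,0,0,3.34],[-0.0376,0.0014,0.0012,0,0,3.34]]}' >/dev/null
python3 -m crank '{"increments":[[-0.0376,0.0014,0.0012,0,0,3.34],[-0.0376,0.0014,0.0012,0,0,3.34],[-0.0376,0.0014,0.0012,0,0,3.34],[-0.0376,0.0014,0.0012,0,0,3.34],[-0.0376,0.0014,0.0012,0,0,3.34]]}' >/dev/null
python3 -m crank '{"increments":[[-0.0376,0.0014,0.0012,0,0,3.34],[-0.0376,0.0014,0.0012,0,0,3.34],[-0.0376,0.0014,0.0012,0,0,3.34],[-0.0376,0.0014,0.0012,0,0,3.34],[-0.0376,0.0014,0.0012,0,0,3.34]]}' >/dev/null
python3 -m crank '{"increments":[[-0.0376,0.0014,0.0012,0,0,3.34],[-0.0376,0.0014,0.0012,0,0,3.34],[-0.0376,0.0014,0.0012,0,0,3.34],[-0.0376,0.0014,0.0012,0,0,3.34],[-0.0376,0.0014,0.0012,0,0,3.34]]}' >/dev/null
python3 -m crank '{"increments":[[0,0,0,0,0,0],[0,0,0,0,0,0],[0,0,0,0,0,0],[0,0,0,0,0,0],[0,0,0,0,0,0]]}'
python3 plan.py .6463 -.2173 .13 -18
python3 - <<'E'
from h import *
cv2.imwrite("pics/w1.png",bot.snapshot("wrist")["image"][:,:,::-1])
E
```

```text
time_s: 0.62
position: [0.4141, 0.454, 0.2247]
tcp_rot: [-1.109, -2.939, 0.001]
force: [-0.3, -0.0, -0.2]
grip_width: 1.005
gripper_force: 0.0
time_s: 2.7
position: [0.6469, -0.2148, 0.2014]
tcp_rot: [-2.54, -1.849, -0.001]
force: [0.5, 0.4, 0.0]
grip_width: 1.0
gripper_force: 0.0
q6 then -0.01
yaw -17.9 rows 5 row [-0.0005, 0.0, 0.0143] [0.0, -0.0, 0.02] pos [ 0.6469 -0.2148  0.2014]
```

View pics/w1.png

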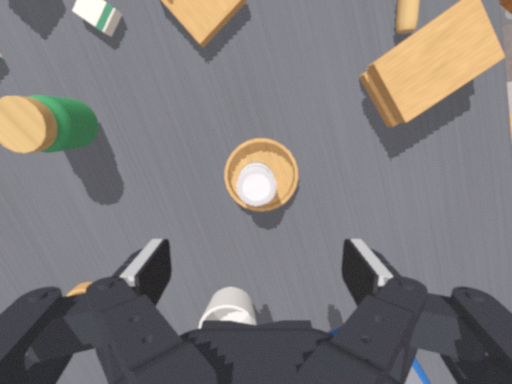

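The wrist view shows the tin top at about (257,186) and the base rim centre at about (261,175). I'll cross-check these positions against the top view.

```bash
cat >>h.py <<'E'
def wr(px,z,s,d):
    K=d["intrinsics"];m=d["mount"];M=R.from_rotvec(s["tcp_rot"]).as_matrix()
    r=M@m[:3,:3]@((np.linalg.inv(K)@[px[0],px[1],1])*[1,-1,-1]);c=np.array(s["position"])+M@m[:3,3]
    return (c+r*(z-c[2])/r[2])[:2].round(4)
E
python3 - <<'E'
from h import *
s=bot.get_state();d=bot.snapshot("wrist")
print(wr((257,186),.056,s,d),wr((261,175),.018,s,d))
E
python3 plan.py .6463 -.2173 .13 -18
```

```text
[ 0.647  -0.2166] [ 0.6529 -0.2141]
q6 then -0.01
yaw -17.9 rows 5 row [-0.0005, 0.0, 0.0143] [0.0, -0.0, 0.02] pos [ 0.6468 -0.215   0.2014]
```

```bash

python3 -m crank '{"increments":[[-0.0005,0,0.025,0,0,0],[-0.0005,0,0.025,0,0,0],[-0.0005,0,0.025,0,0,0],[-0.0005,0,0.025,0,0,0],[0,0,0.025,0,0,0]]}' 1 40 >/dev/null
python3 -m crank '{"increments":[[0,0,0.02,0,0,0],[0,0,0.015,0,0,0],[0,0,0.01,0,0,0],[0,0,0.005,0,0,0],[0,0,0,0,0,0]]}'
python3 -m crank '{"increments":[[0,0,0,0,0,0],[0,0,0,0,0,0],[0,0,0,0,0,0],[0,0,0,0,0,0],[0,0,0,0,0,0]]}' 0 40
python3 -m crank '{"increments":[[0,0,0,0,0,0],[0,0,0,0,0,0],[0,0,0,0,0,0],[0,0,0,0,0,0],[0,0,0,0,0,0]]}'
```

```text
time_s: 3.63
position: [0.6455, -0.2176, 0.0252]
tcp_rot: [-2.54, -1.846, 0.001]
force: [-0.3, 0.7, -0.9]
grip_width: 0.998
gripper_force: 0.0
time_s: 4.05
position: [0.6466, -0.2186, 0.0279]
tcp_rot: [2.54, 1.845, 0.002]
force: [0.1, 0.1, 4.6]
grip_width: 0.453
gripper_force: 40.7
time_s: 4.47
position: [0.6466, -0.2185, 0.0279]
tcp_rot: [2.54, 1.845, 0.002]
force: [0.0, -0.4, 6.3]
grip_width: 0.451
gripper_force: 40.7
```

```bash

python3 -m crank '{"increments":[[0,0,-0.015,0,0,0],[0,0,-0.025,0,0,0],[0,0,-0.03,0,0,0],[0,0,-0.03,0,0,0],[0,0,-0.015,0,0,0]]}' - 40
python3 plan.py .3793 -.3168 .14 -40
```

```text
time_s: 4.88
position: [0.6467, -0.2186, 0.1466]
tcp_rot: [2.538, 1.844, 0.004]
force: [0.8, -0.8, 1.1]
grip_width: 0.454
gripper_force: 40.4
q6 then 0.0
yaw -18.0 rows 10 row [-0.0213, -0.0191, 0.0006] [0.03, -0.0, 2.2] pos [ 0.6467 -0.2186  0.1466]
```

```bash

python3 -m crank '{"increments":[[-0.0213,-0.0191,0.0006,0,0,2.2],[-0.0213,-0.0191,0.0006,0,0,2.2],[-0.0213,-0.0191,0.0006,0,0,2.2],[-0.0213,-0.0191,0.0006,0,0,2.2],[-0.0213,-0.0191,0.0006,0,0,2.2]]}' >/dev/null
python3 -m crank '{"increments":[[-0.0213,-0.0191,0.0006,0,0,2.2],[-0.0213,-0.0191,0.0006,0,0,2.2],[-0.0213,-0.0191,0.0006,0,0,2.2],[-0.0213,-0.0191,0.0006,0,0,2.2],[-0.0213,-0.0191,0.0006,0,0,2.2]]}' >/dev/null
python3 -m crank '{"increments":[[0,0,0,0,0,0],[0,0,0,0,0,0],[0,0,0,0,0,0],[0,0,0,0,0,0],[0,0,0,0,0,0]]}'
python3 plan.py .3793 -.3168 .033 - 5
python3 - <<'E'
from h import *
cv2.imwrite("pics/w2.png",bot.snapshot("wrist")["image"][:,:,::-1])
E
```

```text
time_s: 6.13
position: [0.3797, -0.3162, 0.1353]
tcp_rot: [-2.846, -1.329, -0.0]
force: [0.4, 0.1, -1.6]
grip_width: 0.455
gripper_force: 40.7
yaw -39.9 rows 5 row [-0.0002, 0.0, 0.0205] [-0.0, -0.0, -0.0] pos [ 0.3797 -0.3162  0.1353]
```

View pics/w2.png

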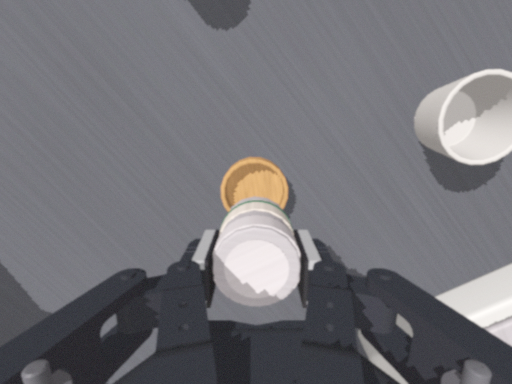

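The small tin is held upright at (255,265), in line with the small base at (254,190). I'll lower it.

```bash

python3 -m crank '{"increments":[[0,0,0.03,0,0,0],[0,0,0.03,0,0,0],[0,0,0.025,0,0,0],[0,0,0.015,0,0,0],[0,0,0.005,0,0,0]]}' >/dev/null
python3 -m crank '{"increments":[[0,0,0.001,0,0,0],[0,0,0.001,0,0,0],[0,0,0,0,0,0],[0,0,0,0,0,0],[0,0,0,0,0,0]]}'
```

```text
time_s: 7.02
position: [0.3793, -0.3167, 0.0288]
tcp_rot: [2.847, 1.327, 0.001]
force: [1.1, -0.5, -0.6]
grip_width: 0.454
gripper_force: 40.7
```

```bash

python3 -m crank '{"increments":[[0,0,0,0,0,0],[0,0,0,0,0,0],[0,0,0,0,0,0],[0,0,0,0,0,0],[0,0,0,0,0,0]]}' 0.8 40 >/dev/null
python3 -m crank '{"increments":[[0,0,-0.01,0,0,0],[0,0,-0.03,0,0,0],[0,0,-0.04,0,0,0],[0,0,-0.04,0,0,0],[0,0,-0.04,0,0,0]]}' 1 60
python3 -m crank '{"increments":[[0,0,-0.02,0,0,0],[0,0,0,0,0,0],[0,0,0,0,0,0],[0,0,0,0,0,0],[0,0,0,0,0,0]]}'
python3 plan.py .5209 .4017 .21 30
python3 - <<'E'
from h import *
cv2.imwrite("pics/w3.png",bot.snapshot("wrist")["image"][:,:,::-1])
E
```

```text
time_s: 7.85
position: [0.3786, -0.3161, 0.1908]
tcp_rot: [2.847, 1.327, 0.0]
force: [0.8, 0.4, 0.5]
grip_width: 0.997
gripper_force: 0.0
time_s: 8.27
position: [0.3785, -0.316, 0.2064]
tcp_rot: [-2.845, -1.326, 0.002]
force: [-0.4, 0.2, -0.2]
grip_width: 1.002
gripper_force: 0.0
q6 then 0.13
yaw -40.0 rows 25 row [0.0311, 0.0026, -0.0001] [-0.01, -0.0, -2.8] pos [ 0.3785 -0.316   0.2064]
```

View pics/w3.png

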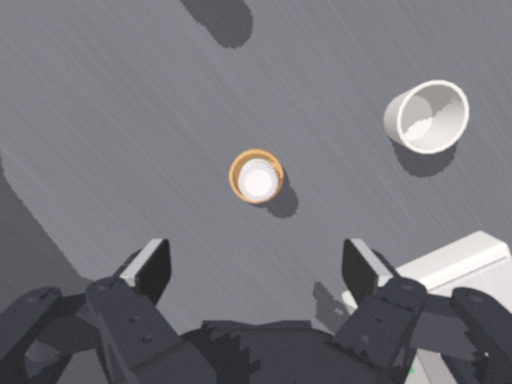

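The small tin stands centred in its base: tin at (259,181), base at (256,177). Next is the big tin.

```bash

python3 -m crank '{"increments":[[0.0311,0.0026,0,0,0,-2.8],[0.0311,0.0026,0,0,0,-2.8],[0.0311,0.0026,0,0,0,-2.8],[0.0311,0.0026,0,0,0,-2.8],[0.0311,0.0026,0,0,0,-2.8]]}' >/dev/null
python3 -m crank '{"increments":[[0.0311,0.0026,0,0,0,-2.8],[0.0311,0.0026,0,0,0,-2.8],[0.0311,0.0026,0,0,0,-2.8],[0.0311,0.0026,0,0,0,-2.8],[0.0311,0.0026,0,0,0,-2.8]]}' >/dev/null
python3 -m crank '{"increments":[[0.0311,0.0026,0,0,0,-2.8],[0.0311,0.0026,0,0,0,-2.8],[0.0311,0.0026,0,0,0,-2.8],[0.0311,0.0026,0,0,0,-2.8],[0.0311,0.0026,0,0,0,-2.8]]}' >/dev/null
python3 -m crank '{"increments":[[0.0311,0.0026,0,0,0,-2.8],[0.0311,0.0026,0,0,0,-2.8],[0.0311,0.0026,0,0,0,-2.8],[0.0311,0.0026,0,0,0,-2.8],[0.0311,0.0026,0,0,0,-2.8]]}' >/dev/null
python3 -m crank '{"increments":[[0.0311,0.0026,0,0,0,-2.8],[0.0311,0.0026,0,0,0,-2.8],[0.0311,0.0026,0,0,0,-2.8],[0.0311,0.0026,0,0,0,-2.8],[0.0311,0.0026,0,0,0,-2.8]]}' >/dev/null
python3 -m crank '{"increments":[[0,0,0,0,0,0],[0,0,0,0,0,0],[0,0,0,0,0,0],[0,0,0,0,0,0],[0,0,0,0,0,0]]}'
python3 plan.py .5209 .4017 .1 30 5
python3 - <<'E'
from h import *
cv2.imwrite("pics/w4.png",bot.snapshot("wrist")["image"][:,:,::-1])
E
```

```text
time_s: 10.82
position: [0.5217, 0.401, 0.208]
tcp_rot: [1.574, 2.719, -0.001]
force: [0.2, 0.4, 0.2]
grip_width: 1.002
gripper_force: 0.0
q6 then 0.13
yaw 29.9 rows 5 row [0.0002, -0.0001, 0.0216] [-0.01, 0.0, -0.02] pos [0.5217 0.401  0.208 ]
```

View pics/w4.png

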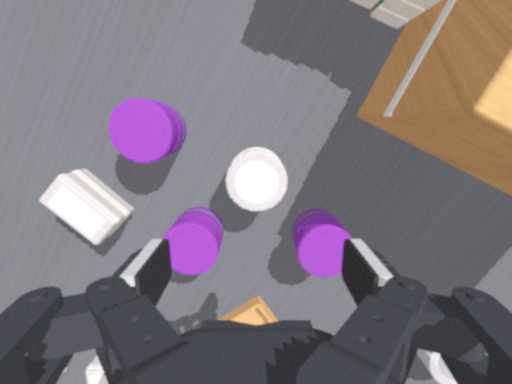

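The big tin is at (257,181), purple tins at (195,247) and (322,249), and the large carton at the right. I'll check the tin position and the carton clearance.

```bash
python3 - <<'E'
from h import *
s=bot.get_state();d=bot.snapshot("wrist");t=bot.snapshot("top")
print(wr((257,181),.064,s,d))
for z in(0,.05,.1,.15,.2):print(z,wr((360,115),z,s,d),w(t,(72,177),z)[:2].round(3),w(t,(51,131),z)[:2].round(3))
sc=bot.snapshot("scene")
for z in(0,.05,.1,.15,.2):print(z,w(sc,(435,268),z)[:2].round(3),w(sc,(383,378),z)[:2].round(3))
E
python3 plan.py .5209 .4017 .1 30 5
```

```text
[0.5203 0.4051]
0 [0.5931 0.5233] [0.59  0.522] [0.722 0.583]
0.05 [0.5782 0.5141] [0.583 0.501] [0.709 0.56 ]
0.1 [0.5634 0.5049] [0.576 0.48 ] [0.697 0.536]
0.15 [0.5485 0.4957] [0.569 0.459] [0.685 0.512]
0.2 [0.5336 0.4865] [0.562 0.438] [0.673 0.489]
0 [0.419 0.521] [0.79  0.547]
0.05 [0.465 0.525] [0.818 0.551]
0.1 [0.511 0.53 ] [0.846 0.554]
0.15 [0.558 0.535] [0.874 0.557]
0.2 [0.604 0.54 ] [0.902 0.561]
q6 then 0.13
yaw 29.9 rows 5 row [0.0001, -0.0001, 0.0217] [0.0, 0.0, -0.02] pos [0.5216 0.4016 0.2084]
```

```bash

python3 -m crank '{"increments":[[0.001,0,0.025,0,0,0],[0.001,0,0.025,0,0,0],[0,0,0.025,0,0,0],[0,0,0.025,0,0,0],[0,0,0.025,0,0,0]]}' 1 60 >/dev/null
python3 -m crank '{"increments":[[0,0,0.02,0,0,0],[0,0,0.02,0,0,0],[0,0,0.01,0,0,0],[0,0,0.006,0,0,0],[0,0,0,0,0,0]]}'
python3 -m crank '{"increments":[[0,0,0,0,0,0],[0,0,0,0,0,0],[0,0,0,0,0,0],[0,0,0,0,0,0],[0,0,0,0,0,0]]}' 0 60
python3 -m crank '{"increments":[[0,0,0,0,0,0],[0,0,0,0,0,0],[0,0,0,0,0,0],[0,0,0,0,0,0],[0,0,0,0,0,0]]}'
python3 -m crank '{"increments":[[0,0,-0.015,0,0,0],[0,0,-0.03,0,0,0],[0,0,-0.04,0,0,0],[0,0,-0.04,0,0,0],[0,0,-0.025,0,0,0]]}'
python3 plan.py .653 -.2157 .16 -18
```

```text
time_s: 11.85
position: [0.5197, 0.4035, 0.026]
tcp_rot: [-1.571, -2.72, 0.003]
force: [-0.1, -0.8, 0.1]
grip_width: 1.004
gripper_force: 0.0
time_s: 12.27
position: [0.5212, 0.4047, 0.0297]
tcp_rot: [1.57, 2.719, 0.006]
force: [-0.1, -0.6, 6.5]
grip_width: 0.706
gripper_force: 66.2
time_s: 12.68
position: [0.5212, 0.4047, 0.0297]
tcp_rot: [1.57, 2.719, 0.006]
force: [0.0, 0.1, 6.6]
grip_width: 0.709
gripper_force: 66.2
time_s: 13.1
position: [0.5206, 0.4044, 0.182]
tcp_rot: [1.57, 2.719, 0.006]
force: [1.4, 1.1, -0.6]
grip_width: 0.709
gripper_force: 65.6
q6 then -0.0
yaw 30.0 rows 20 row [-0.0325, 0.0028, 0.0011] [0.01, -0.01, 2.4] pos [0.5206 0.4044 0.182 ]
```

```bash

python3 -m crank '{"increments":[[-0.0325,0.0028,0.001,0,0,2.4],[-0.0325,0.0028,0.001,0,0,2.4],[-0.0325,0.0028,0.001,0,0,2.4],[-0.0325,0.0028,0.001,0,0,2.4],[-0.0325,0.0028,0.001,0,0,2.4]]}' >/dev/null
python3 -m crank '{"increments":[[-0.0325,0.0028,0.001,0,0,2.4],[-0.0325,0.0028,0.001,0,0,2.4],[-0.0325,0.0028,0.001,0,0,2.4],[-0.0325,0.0028,0.001,0,0,2.4],[-0.0325,0.0028,0.001,0,0,2.4]]}' >/dev/null
python3 -m crank '{"increments":[[-0.0325,0.0028,0.001,0,0,2.4],[-0.0325,0.0028,0.001,0,0,2.4],[-0.0325,0.0028,0.001,0,0,2.4],[-0.0325,0.0028,0.001,0,0,2.4],[-0.0325,0.0028,0.001,0,0,2.4]]}' >/dev/null
python3 -m crank '{"increments":[[-0.0325,0.0028,0.001,0,0,2.4],[-0.0325,0.0028,0.001,0,0,2.4],[-0.0325,0.0028,0.001,0,0,2.4],[-0.0325,0.0028,0.001,0,0,2.4],[-0.0325,0.0028,0.001,0,0,2.4]]}' >/dev/null
python3 -m crank '{"increments":[[0,0,0,0,0,0],[0,0,0,0,0,0],[0,0,0,0,0,0],[0,0,0,0,0,0],[0,0,0,0,0,0]]}'
python3 plan.py .653 -.2157 .036 - 5
```

```text
time_s: 15.18
position: [0.6534, -0.214, 0.1573]
tcp_rot: [-2.54, -1.849, -0.0]
force: [-0.0, 0.2, -2.2]
grip_width: 0.712
gripper_force: 65.5
yaw -17.9 rows 5 row [-0.0003, 0.0, 0.0243] [-0.0, -0.0, -0.0] pos [ 0.6534 -0.214   0.1573]
```

```bash

python3 -m crank '{"increments":[[-0.0005,0,0.03,0,0,0],[-0.0005,0,0.03,0,0,0],[-0.0005,0,0.03,0,0,0],[0,0,0.02,0,0,0],[0,0,0.008,0,0,0]]}' >/dev/null
python3 -m crank '{"increments":[[0,0,0.004,0,0,0],[0,0,0.001,0,0,0],[0,0,0,0,0,0],[0,0,0,0,0,0],[0,0,0,0,0,0]]}'
python3 -m crank '{"increments":[[0,0,0,0,0,0],[0,0,0,0,0,0],[0,0,0,0,0,0],[0,0,0,0,0,0],[0,0,0,0,0,0]]}' 1 50
python3 -m crank '{"increments":[[0,0,-0.01,0,0,0],[0,0,-0.03,0,0,0],[0,0,-0.04,0,0,0],[0,0,-0.04,0,0,0],[0,0,-0.04,0,0,0]]}'
python3 -m crank '{"increments":[[0,0,0,0,0,0],[0,0,0,0,0,0],[0,0,0,0,0,0],[0,0,0,0,0,0],[0,0,0,0,0,0]]}' >/dev/null
python3 plan.py .4844 .0863 .2 36.5
python3 - <<'E'
from h import *
cv2.imwrite("pics/w5.png",bot.snapshot("wrist")["image"][:,:,::-1])
E
```

```text
time_s: 16.02
position: [0.6535, -0.2172, 0.0362]
tcp_rot: [2.54, 1.845, 0.002]
force: [-0.0, -0.0, -2.0]
grip_width: 0.706
gripper_force: 65.6
time_s: 16.43
position: [0.6527, -0.217, 0.0346]
tcp_rot: [2.542, 1.846, 0.0]
force: [-0.7, 0.4, 0.0]
grip_width: 1.001
gripper_force: 0.0
time_s: 16.85
position: [0.6522, -0.2167, 0.1967]
tcp_rot: [2.542, 1.846, 0.0]
force: [0.1, -0.8, -0.4]
grip_width: 1.004
gripper_force: 0.0
q6 then -0.46
yaw -18.0 rows 10 row [0.0332, -0.0137, -0.0008] [-0.02, -0.01, -5.45] pos [ 0.6519 -0.2166  0.1919]
```

View pics/w5.png

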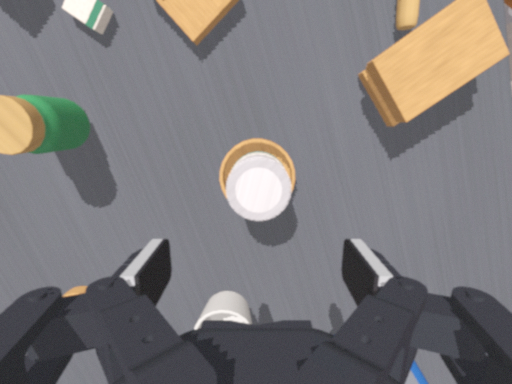

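The big tin is seated in its base, rim concentric at about (258,180). Now the square tin.

```bash

python3 -m crank '{"increments":[[0.0332,-0.0137,-0.001,0,0,-5.45],[0.0332,-0.0137,-0.001,0,0,-5.45],[0.0332,-0.0137,-0.001,0,0,-5.45],[0.0332,-0.0137,-0.001,0,0,-5.45],[0.0332,-0.0137,-0.001,0,0,-5.45]]}' >/dev/null
python3 -m crank '{"increments":[[0.0332,-0.0137,-0.001,0,0,-5.45],[0.0332,-0.0137,-0.001,0,0,-5.45],[0.0332,-0.0137,-0.001,0,0,-5.45],[0.0332,-0.0137,-0.001,0,0,-5.45],[0.0332,-0.0137,-0.001,0,0,-5.45]]}' >/dev/null
python3 -m crank '{"increments":[[0,0,0,0,0,0],[0,0,0,0,0,0],[0,0,0,0,0,0],[0,0,0,0,0,0],[0,0,0,0,0,0]]}'
python3 plan.py .4844 .0863 .1 36.8 5
python3 - <<'E'
from h import *
cv2.imwrite("pics/w6.png",bot.snapshot("wrist")["image"][:,:,::-1])
E
```

```text
time_s: 18.57
position: [0.4858, 0.0851, 0.2037]
tcp_rot: [-1.416, -2.803, 0.001]
force: [-0.1, 1.0, 0.2]
grip_width: 0.998
gripper_force: 0.0
q6 then -0.47
yaw 36.4 rows 5 row [0.0004, -0.0001, 0.0207] [-0.01, -0.0, -0.08] pos [0.4858 0.0851 0.2037]
```

View pics/w6.png

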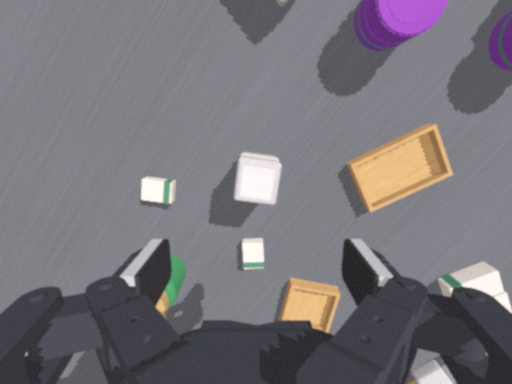

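The square tin's top shows corners at about (238,157), (281,161), (276,204), (235,199), turned slightly from the gripper. I'll measure it.

```bash
python3 - <<'E'
from h import *
s=bot.get_state();d=bot.snapshot("wrist")
im=d["image"][140:215,225:292];g=(im.min(2)>185).astype(np.uint8);c=max(cv2.findContours(g,0,2)[0],key=cv2.contourArea).reshape(-1,2)+[225,140]
P=np.array([wr(p,.072,s,d) for p in c]);print(cv2.minAreaRect((P*1000).astype(np.float32)))
P=np.array([wr(p,.072,s,d) for p in[(238,157),(281,161),(276,204),(235,199)]]);e=np.roll(P,-1,0)-P
print(P.mean(0),np.linalg.norm(e,axis=1).round(3),np.degrees(np.arctan2(e[:,1],e[:,0])).round(1))
d=bot.snapshot("top");f=lambda x,y:w(d,(x,y),.072)[:2]
im=d["image"][195:225,210:245];g=(im.min(2)>150).astype(np.uint8);c=max(cv2.findContours(g,0,2)[0],key=cv2.contourArea).reshape(-1,2)+[210,195]
print(cv2.minAreaRect(np.array([f(*p)*1000 for p in c]).astype(np.float32)))
E
```

```text
((481.280029296875, 93.65943145751953), (41.169715881347656, 47.46057891845703), 28.779794692993164)
[0.48235  0.091675] [0.042 0.044 0.042 0.042] [  31.2  -58.8 -150.7  121.4]
((496.4450378417969, 99.47503662109375), (62.376487731933594, 54.829559326171875), 89.24434661865234)
```

```bash
python3 plan.py .483 .0905 .13 31.5 5
```

```text
q6 then -0.36
yaw 36.4 rows 5 row [0.0012, 0.0002, 0.0148] [-0.01, -0.0, 0.98] pos [0.4857 0.0853 0.2039]
```

```bash

python3 -m crank '{"increments":[[0.0012,0,0.0148,0,0,0.98],[0.0012,0,0.0148,0,0,0.98],[0.0012,0,0.0148,0,0,0.98],[0.0012,0,0.0148,0,0,0.98],[0.0012,0,0.0148,0,0,0.98]]}' 1 50
python3 -m crank '{"increments":[[0,0,0.025,0,0,0],[0,0,0.03,0,0,0],[0,0,0.025,0,0,0],[0,0,0.012,0,0,0],[0,0,0.005,0,0,0]]}' 
python3 -m crank '{"increments":[[0,0,0,0,0,0],[0,0,0,0,0,0],[0,0,0,0,0,0],[0,0,0,0,0,0],[0,0,0,0,0,0]]}' 0 40
python3 -m crank '{"increments":[[0,0,0,0,0,0],[0,0,0,0,0,0],[0,0,0,0,0,0],[0,0,0,0,0,0],[0,0,0,0,0,0]]}'
python3 -m crank '{"increments":[[0,0,-0.015,0,0,0],[0,0,-0.03,0,0,0],[0,0,-0.04,0,0,0],[0,0,-0.025,0,0,0],[0,0,-0.01,0,0,0]]}'
python3 -m crank '{"increments":[[0,0,0,0,0,0],[0,0,0,0,0,0],[0,0,0,0,0,0],[0,0,0,0,0,0],[0,0,0,0,0,0]]}' >/dev/null
python3 plan.py .6517 -.0218 .155 26 5
python3 - <<'E'
from h import *
cv2.imwrite("pics/w7.png",bot.snapshot("wrist")["image"][:,:,::-1])
E
```

```text
time_s: 19.13
position: [0.4821, 0.0905, 0.1294]
tcp_rot: [-1.535, -2.741, 0.0]
force: [-0.1, -0.9, -0.1]
grip_width: 1.002
gripper_force: 0.0
time_s: 19.55
position: [0.4805, 0.0903, 0.0306]
tcp_rot: [-1.532, -2.738, 0.004]
force: [-0.4, -0.1, -0.2]
grip_width: 1.004
gripper_force: 0.0
time_s: 19.97
position: [0.4832, 0.0909, 0.0355]
tcp_rot: [1.531, 2.739, 0.003]
force: [0.9, 0.4, 7.1]
grip_width: 0.491
gripper_force: 40.5
time_s: 20.38
position: [0.4833, 0.0909, 0.0355]
tcp_rot: [1.531, 2.739, 0.004]
force: [0.5, -0.2, 6.7]
grip_width: 0.493
gripper_force: 40.5
time_s: 20.8
position: [0.4835, 0.091, 0.1586]
tcp_rot: [1.53, 2.737, 0.007]
force: [1.1, 0.7, -0.5]
grip_width: 0.492
gripper_force: 40.2
q6 then -0.49
yaw 31.6 rows 5 row [-0.0364, 0.0187, -0.0008] [-0.04, -0.02, 1.12] pos [0.481  0.0907 0.1511]
```

View pics/w7.png

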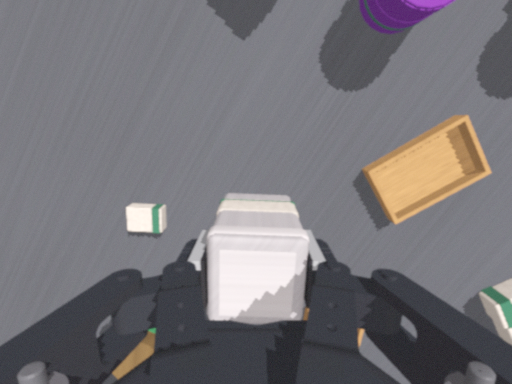

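The square tin is held flush by the pads, with its top spanning (208,232) to (308,320). Moving to the square base.

```bash
python3 - <<'E'
from h import *
s=bot.get_state();d=bot.snapshot("wrist");z=s["position"][2]+.0365
print([wr(p,z,s,d) for p in[(208,232),(308,232),(303,320),(210,320)]],np.round(s["position"],4))
E
python3 -m crank '{"increments":[[-0.0182,0.0094,-0.0005,0,0,0.56],[-0.0182,0.0094,-0.0005,0,0,0.56],[-0.0182,0.0094,-0.0005,0,0,0.56],[-0.0182,0.0094,-0.0005,0,0,0.56],[-0.0182,0.0094,-0.0005,0,0,0.56]]}' >/dev/null
python3 -m crank '{"increments":[[-0.0182,0.0094,-0.0005,0,0,0.56],[-0.0182,0.0094,-0.0005,0,0,0.56],[-0.0182,0.0094,-0.0005,0,0,0.56],[-0.0182,0.0094,-0.0005,0,0,0.56],[-0.0182,0.0094,-0.0005,0,0,0.56]]}' >/dev/null
python3 -m crank '{"increments":[[0,0,0,0,0,0],[0,0,0,0,0,0],[0,0,0,0,0,0],[0,0,0,0,0,0],[0,0,0,0,0,0]]}'
python3 plan.py .6517 -.0218 .041 26 5
python3 - <<'E'
from h import *
cv2.imwrite("pics/w8.png",bot.snapshot("wrist")["image"][:,:,::-1])
E
```

```text
[array([0.453 , 0.0995]), array([0.4872, 0.1206]), array([0.5087, 0.0853]), array([0.474 , 0.0638])] [0.4812 0.0907 0.1515]
time_s: 22.57
position: [0.6519, -0.0219, 0.1586]
tcp_rot: [1.664, 2.665, 0.0]
force: [0.4, 0.3, -1.1]
grip_width: 0.492
gripper_force: 40.3
q6 then -0.49
yaw 26.0 rows 5 row [0.0, -0.0, 0.0235] [0.0, 0.0, 0.01] pos [ 0.6519 -0.0219  0.1586]
```

View pics/w8.png

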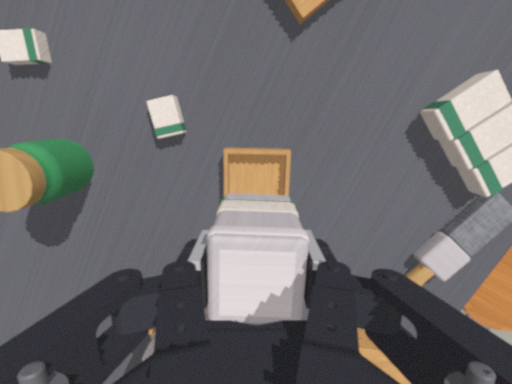

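The base is well aligned, with its far rim from (223,149) to (290,149). Quick check, then lower.

```bash
python3 - <<'E'
from h import *
s=bot.get_state();d=bot.snapshot("wrist");M=R.from_rotvec(s["tcp_rot"]).as_matrix()
for p in[(223,149),(290,149)]:print((M[:2,:2].T@(wr(p,.018,s,d)-s["position"][:2])).round(4))
E
python3 -m crank '{"increments":[[0,0,0.03,0,0,0],[0,0,0.03,0,0,0],[0,0,0.03,0,0,0],[0,0,0.015,0,0,0],[0,0,0.005,0,0,0]]}'
python3 -m crank '{"increments":[[0,0,0.004,0,0,0],[0,0,0.002,0,0,0],[0,0,0,0,0,0],[0,0,0,0,0,0],[0,0,0,0,0,0]]}'
```

```text
[ 0.0371 -0.0328]
[0.0372 0.0333]
time_s: 23.08
position: [0.6499, -0.0221, 0.0439]
tcp_rot: [-1.661, -2.659, 0.005]
force: [-1.4, 0.6, -1.0]
grip_width: 0.49
gripper_force: 40.4
time_s: 23.5
position: [0.6533, -0.0226, 0.0441]
tcp_rot: [1.664, 2.662, 0.002]
force: [-0.7, 0.5, -1.9]
grip_width: 0.492
gripper_force: 40.4
```

```bash

python3 -m crank '{"increments":[[0.001,0,0.002,0,0,0],[0.001,0,0.002,0,0,0],[0,0,0,0,0,0],[0,0,0,0,0,0],[0,0,0,0,0,0]]}'
python3 -m crank '{"increments":[[0,0,0,0,0,0],[0,0,0,0,0,0],[0,0,0,0,0,0],[0,0,0,0,0,0],[0,0,0,0,0,0]]}' 1 40
python3 -m crank '{"increments":[[0,0,-0.01,0,0,0],[0,0,-0.03,0,0,0],[0,0,-0.04,0,0,0],[0,0,-0.04,0,0,0],[0,0,-0.04,0,0,0]]}'
python3 plan.py .3689 .273 .2 75
```

```text
time_s: 23.92
position: [0.6521, -0.0209, 0.0395]
tcp_rot: [1.664, 2.662, 0.001]
force: [-0.9, -1.1, 5.7]
grip_width: 0.491
gripper_force: 41.0
time_s: 24.33
position: [0.6513, -0.0207, 0.0377]
tcp_rot: [-1.665, -2.663, 0.001]
force: [0.5, 0.6, -0.0]
grip_width: 0.999
gripper_force: 0.0
time_s: 24.75
position: [0.651, -0.0207, 0.2007]
tcp_rot: [-1.665, -2.664, -0.0]
force: [0.6, -0.1, 0.2]
grip_width: 1.001
gripper_force: 0.0
q6 then -0.67
yaw 26.0 rows 15 row [0.0279, 0.0024, 0.0] [0.0, -0.0, -3.27] pos [ 0.651  -0.0207  0.2007]
```

```bash

python3 -m crank '{"increments":[[0.0279,0.0024,0,0,0,-3.27],[0.0279,0.0024,0,0,0,-3.27],[0.0279,0.0024,0,0,0,-3.27],[0.0279,0.0024,0,0,0,-3.27],[0.0279,0.0024,0,0,0,-3.27]]}' >/dev/null
python3 -m crank '{"increments":[[0.0279,0.0024,0,0,0,-3.27],[0.0279,0.0024,0,0,0,-3.27],[0.0279,0.0024,0,0,0,-3.27],[0.0279,0.0024,0,0,0,-3.27],[0.0279,0.0024,0,0,0,-3.27]]}' >/dev/null
python3 -m crank '{"increments":[[0.0279,0.0024,0,0,0,-3.27],[0.0279,0.0024,0,0,0,-3.27],[0.0279,0.0024,0,0,0,-3.27],[0.0279,0.0024,0,0,0,-3.27],[0.0279,0.0024,0,0,0,-3.27]]}' >/dev/null
python3 -m crank '{"increments":[[0,0,0,0,0,0],[0,0,0,0,0,0],[0,0,0,0,0,0],[0,0,0,0,0,0],[0,0,0,0,0,0]]}'
python3 - <<'E'
from h import *
cv2.imwrite("pics/w9.png",bot.snapshot("wrist")["image"][:,:,::-1])
E
```

```text
time_s: 26.42
position: [0.3695, 0.2719, 0.1982]
tcp_rot: [-0.412, -3.114, 0.001]
force: [0.8, 0.5, -0.7]
grip_width: 0.997
gripper_force: 0.0
```

View pics/w9.png

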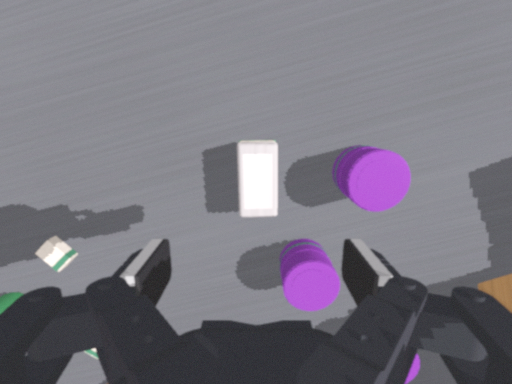

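The oblong tin is in line with the gripper: top (238–278, 140–217), centre (258,179). The purple tins are clear of the fingers.

```bash
python3 - <<'E'
from h import *
s=bot.get_state();d=bot.snapshot("wrist");M=R.from_rotvec(s["tcp_rot"]).as_matrix()
for p in[(258,179),(239,141),(277,141),(278,217),(240,217)]:print((M[:2,:2].T@(wr(p,.052,s,d)-s["position"][:2])).round(4))
E
```

```text
[0.006  0.0021]
[ 0.0446 -0.017 ]
[0.0447 0.0209]
[-0.0354  0.0237]
[-0.0355 -0.0171]
```

```bash

python3 -m crank '{"increments":[[0.0015,0.001,0.025,0,0,0],[0.0015,0.001,0.025,0,0,0],[0,0,0.025,0,0,0],[0,0,0.025,0,0,0],[0,0,0.025,0,0,0]]}' 1 40 >/dev/null
python3 -m crank '{"increments":[[0,0,0.02,0,0,0],[0,0,0.015,0,0,0],[0,0,0.009,0,0,0],[0,0,0.004,0,0,0],[0,0,0,0,0,0]]}'
python3 -m crank '{"increments":[[0,0,0,0,0,0],[0,0,0,0,0,0],[0,0,0,0,0,0],[0,0,0,0,0,0],[0,0,0,0,0,0]]}' 0 45 >/dev/null
python3 -m crank '{"increments":[[0,0,0,0,0,0],[0,0,0,0,0,0],[0,0,0,0,0,0],[0,0,0,0,0,0],[0,0,0,0,0,0]]}'
python3 -m crank '{"increments":[[0,0,-0.015,0,0,0],[0,0,-0.03,0,0,0],[0,0,-0.04,0,0,0],[0,0,-0.04,0,0,0],[0,0,-0.02,0,0,0]]}'
python3 plan.py .6179 .1908 .17 -26.3 20
```

```text
time_s: 27.35
position: [0.3662, 0.2748, 0.0246]
tcp_rot: [-0.41, -3.114, 0.001]
force: [0.3, -0.2, -0.6]
grip_width: 1.002
gripper_force: 0.0
time_s: 28.18
position: [0.367, 0.2755, 0.0264]
tcp_rot: [0.409, 3.113, 0.002]
force: [0.9, -0.3, 4.2]
grip_width: 0.46
gripper_force: 48.0
time_s: 28.6
position: [0.3671, 0.2757, 0.175]
tcp_rot: [0.408, 3.111, 0.005]
force: [1.1, -0.7, -1.0]
grip_width: 0.459
gripper_force: 47.3
q6 then 0.76
yaw 75.0 rows 20 row [-0.0108, 0.0106, 0.0003] [0.02, -0.0, 5.07] pos [0.3671 0.2757 0.175 ]
```

```bash

python3 -m crank '{"increments":[[-0.0108,0.0106,0.0003,0,0,5.07],[-0.0108,0.0106,0.0003,0,0,5.07],[-0.0108,0.0106,0.0003,0,0,5.07],[-0.0108,0.0106,0.0003,0,0,5.07],[-0.0108,0.0106,0.0003,0,0,5.07]]}' >/dev/null
python3 -m crank '{"increments":[[-0.0108,0.0106,0.0003,0,0,5.07],[-0.0108,0.0106,0.0003,0,0,5.07],[-0.0108,0.0106,0.0003,0,0,5.07],[-0.0108,0.0106,0.0003,0,0,5.07],[-0.0108,0.0106,0.0003,0,0,5.07]]}' >/dev/null
python3 -m crank '{"increments":[[-0.0108,0.0106,0.0003,0,0,5.07],[-0.0108,0.0106,0.0003,0,0,5.07],[-0.0108,0.0106,0.0003,0,0,5.07],[-0.0108,0.0106,0.0003,0,0,5.07],[-0.0108,0.0106,0.0003,0,0,5.07]]}' >/dev/null
python3 -m crank '{"increments":[[-0.0108,0.0106,0.0003,0,0,5.07],[-0.0108,0.0106,0.0003,0,0,5.07],[-0.0108,0.0106,0.0003,0,0,5.07],[-0.0108,0.0106,0.0003,0,0,5.07],[-0.0108,0.0106,0.0003,0,0,5.07]]}' >/dev/null
python3 -m crank '{"increments":[[0,0,0,0,0,0],[0,0,0,0,0,0],[0,0,0,0,0,0],[0,0,0,0,0,0],[0,0,0,0,0,0]]}'
python3 plan.py .6179 .1908 .034 -26.3 5
python3 - <<'E'
from h import *
cv2.imwrite("pics/w10.png",bot.snapshot("wrist")["image"][:,:,::-1])
E
```

```text
time_s: 30.68
position: [0.6168, 0.1913, 0.1642]
tcp_rot: [-2.668, -1.659, 0.0]
force: [-0.0, -0.1, -1.0]
grip_width: 0.459
gripper_force: 47.3
q6 then 0.76
yaw -26.2 rows 5 row [0.0, 0.0003, 0.026] [-0.0, -0.0, 0.01] pos [0.6168 0.1913 0.1642]
```

View pics/w10.png

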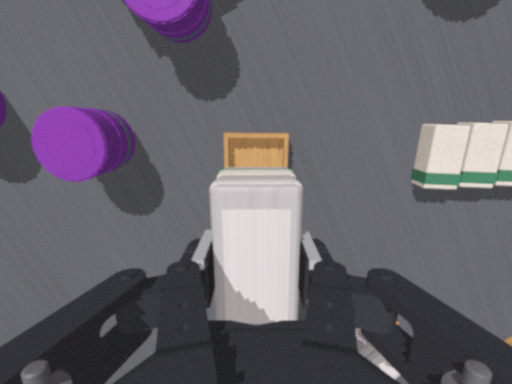

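The oblong tin lines up with its base; the base's far rim is at row 132 and the tin's far top edge at row 182. I'll check the long-axis offset.

```bash
python3 - <<'E'
from h import *
s=bot.get_state();d=bot.snapshot("wrist");M=R.from_rotvec(s["tcp_rot"]).as_matrix();z=s["position"][2]
for p,h in[((224,132),.018),((289,132),.018),((211,182),z+.0256),((301,182),z+.0256)]:print((M[:2,:2].T@(wr(p,h,s,d)-s["position"][:2])).round(4))
E
```

```text
[ 0.053  -0.0322]
[0.053  0.0322]
[ 0.04   -0.0194]
[0.0401 0.0184]
```

```bash

python3 -m crank '{"increments":[[0.0005,0,0.03,0,0,0],[0.0005,0,0.03,0,0,0],[0,0,0.03,0,0,0],[0,0,0.02,0,0,0],[0,0,0.01,0,0,0]]}' >/dev/null
python3 -m crank '{"increments":[[0,0,0.006,0,0,0],[0,0,0.004,0,0,0],[0,0,0.0015,0,0,0],[0,0,0,0,0,0],[0,0,0,0,0,0]]}'
```

```text
time_s: 31.62
position: [0.6185, 0.1916, 0.0346]
tcp_rot: [2.669, 1.656, 0.004]
force: [0.1, -1.2, -1.2]
grip_width: 0.459
gripper_force: 47.3
```

```bash

python3 -m crank '{"increments":[[0,0,0.002,0,0,0],[0,0,0.002,0,0,0],[0,0,0,0,0,0],[0,0,0,0,0,0],[0,0,0,0,0,0]]}'
python3 -m crank '{"increments":[[0,0,0,0,0,0],[0,0,0,0,0,0],[0,0,0,0,0,0],[0,0,0,0,0,0],[0,0,0,0,0,0]]}' 1 40
python3 -m crank '{"increments":[[0,0,-0.01,0,0,0],[0,0,-0.03,0,0,0],[0,0,-0.04,0,0,0],[0,0,-0.04,0,0,0],[0,0,-0.04,0,0,0]]}'
python3 -m crank '{"increments":[[-0.02,-0.035,0,0,0,0],[-0.02,-0.035,0,0,0,0],[-0.02,-0.035,0,0,0,0],[-0.02,-0.035,0,0,0,0],[-0.02,-0.035,0,0,0,0]]}'
python3 - <<'E'
from h import *
print(bot.get_state()["position"])
a=bot.snapshot("top")["image"][:,:,::-1];b=bot.snapshot("scene")["image"][:,:,::-1]
cv2.imwrite("pics/f.png",np.vstack([cv2.resize(a[125:265,90:430],(780,321)),cv2.resize(b[120:280,130:430],(780,416))[:270]]))
E
```

```text
time_s: 32.03
position: [0.6185, 0.1916, 0.0305]
tcp_rot: [2.669, 1.656, 0.004]
force: [-0.4, 0.3, 6.0]
grip_width: 0.459
gripper_force: 48.1
time_s: 32.45
position: [0.6174, 0.1913, 0.0283]
tcp_rot: [-2.669, -1.656, 0.001]
force: [0.5, 0.4, -0.4]
grip_width: 1.001
gripper_force: 0.0
time_s: 32.87
position: [0.6172, 0.1913, 0.1911]
tcp_rot: [-2.669, -1.656, 0.0]
force: [1.5, 0.5, 0.4]
grip_width: 1.001
gripper_force: 0.0
time_s: 33.28
position: [0.4147, 0.1792, 0.1893]
tcp_rot: [2.67, 1.656, 0.001]
force: [-0.3, -0.1, 0.9]
grip_width: 1.004
gripper_force: 0.0
[0.41465932 0.17918878 0.1893387 ]
```

View pics/f.png

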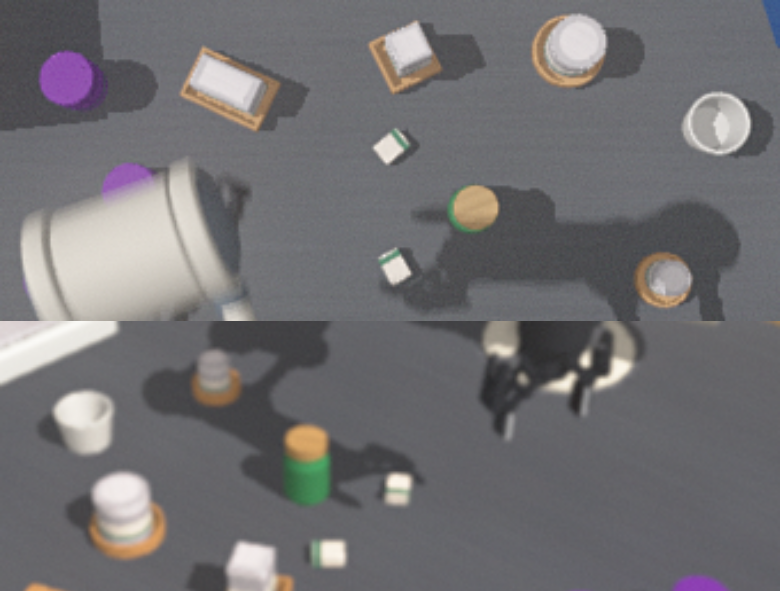

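All four tins stand upright in their own bases, and the jar and cup are where they started. Each base's clearance is 8 mm per side, so a tin flat on the floor can't be more than 13 mm off centre. I'm handing in.

```bash
python3 -m crank '{"increments":[[0,0,0,0,0,0],[0,0,0,0,0,0],[0,0,0,0,0,0],[0,0,0,0,0,0],[0,0,0,0,0,0]]}' >/dev/null; python3 -c "
from station import bot;print(bot.hand_in())"
```

```text
the job is handed in; nothing more can be done
None
```

I handed the job in at about 34 s of the 118 s allowed: in the final camera views all four tins stand upright in their matching bases, and the jar and cup look undisturbed; the hand-in returned no verdict.

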